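# Hang two rinsed cups on the draining pegs

## Task

The two rinsed white cups stand mouth-down on the steel counter, where they cannot drain. Hang each one mouth-down on a slanted wooden peg of the drip tray, the tall cup on the long peg and the short cup on the short peg, pushed on until the inside of its bottom rests on the peg's tip and it hangs by itself clear of the tray. Set them on gently, without knocking them against the pegs, and leave the other kitchen things where they are.

Things in the scene. Friction and masses are not known exactly. Their poses are not given: they have to be found in the camera images.
- cup_tall_mid (a point): Tall white ceramic cup, no handle, ~260 g, standing mouth-down: 110 mm high, straight wall of 60 mm outer diameter, flaring to 66 mm over the last 16 mm at the rim; wall 4 mm, bottom 6 mm thick (104 mm deep, 52 mm wide inside). Point: its centre, on the axis, 55 mm from the rim. z axis: along the cup from mouth to closed end (up at the start).
- cup_short_mid (a point): Short white ceramic cup, no handle, ~190 g, standing mouth-down: 72 mm high, otherwise like the tall one (60 mm wall, 66 mm rim, 52 mm wide inside, bottom 6 mm thick, 66 mm deep). Point: its centre, on the axis, 36 mm from the rim. z axis: along the cup from mouth to closed end (up at the start).
- peg_long: Long peg: fixed wooden rod, 20 mm diameter, round tip, on a 45 mm high steel foot, leaning 38 deg from vertical roughly towards the robot. Origin: its root at the foot's top, on the axis. z: along the rod to the tip, which ends at z = 124 mm; y: level; x: square to it, up and away from the lean. The tall cup hangs seated with its centre at z about 75 mm, x about -16 mm, axis parallel to the rod.
- peg_short: Short peg, like the long one with the same lean and axes, but its tip ends at z = 86 mm. The short cup hangs seated with its centre at z about 56 mm, x about -16 mm. The two pegs stand 120 mm apart, in either order, and lean the same way.
- tray: White enamelled drip tray, fixed, 150 x 240 mm (x, y), rim 16 mm high, wall and floor 5 mm. Origin: centre of its underside. The pegs stand in it, 30 mm to the +x side of its middle, and lean to its -x side.
- jar_mid (a point): Small lidded glass jar, 44 mm diameter, 62 mm high, between the cups; centre, half-way up. Leave it.
- measuring_cup_mid (a point): Yellow plastic measuring cup, mouth up, 84 mm diameter, 85 mm high, with a handle to its own +y reaching 73 mm from the axis; centre, half-way up. Leave it.
- scraper_mid (a point): Bench scraper lying flat: steel blade and round dark wooden grip 28 mm thick, 122 x 150 mm over all (x, y); centre. Leave it.
Mind the look-alikes: they are no part of the job. Leave any blue or turquoise look-alike of the part that bears cup_short_mid alone.

How it is judged:
By the outcome, as a careful person would: the job done as asked, in the order asked, and still so for the second after the job is handed in, with the robot touching nothing.
It also fails if it takes over 58 s, if anything falls off the work surface, if the arm or the gripper's body presses on something with over 40 N, if the wrist force passes 120 N, or if a joint passes its speed limit or range.

## Robot

A 6-joint arm with a two-finger parallel gripper is mounted at the origin on the work surface. World frame = base frame: x ahead of the robot, y to its left, z up, the work surface at z = 0. Lengths are in m, angles in degrees, forces in N, time in s.
With the tool pointing down it reaches from about 0.35 to 0.875 m from the base axis. Payload 4.2 kg.
Tool frame: the origin (TCP) lies at the very end of the fingers, on their centre line; the grasp point (between the pads) lies 19 mm behind it (tcp_to_grasp is the z of the grasp point in the tool frame, in m); z points along the fingers, y is the direction in which the jaws open and shut (so a half turn about z gives the same grasp; the last joint's range is limited). The gripper opens to 87 mm and grips with 3 to 60 N. Pads are 19 mm wide; open, the fingers measure 117 mm over their backs; the gripper's body (75 mm by 190 mm) begins 51 mm behind the grasp point.
Start: joints at [87.754, 22.042, 0.453, 0, -68.411, -14.817], TCP at [0.183, 0.597, 0.223] pointing down, gripper open.
Joint ranges: [-179.83, 179.83], [-69.29, 118.12], [-61.27, 80.66], [-181.25, 117.63], [-171.15, -9.14], [-177.46, 177.46]. Speed limits (degrees/s): [159.86, 159.86, 180, 180, 180, 180].

## Interface

Orientations are given as a 3x3 rotation matrix whose columns are the frame's x, y, z axes.
In Python, from station import sense, capture, camera_params, finish_job, tcp_to_grasp gives the robot as it stands.
- The arm moves only by the shell command python3 -m inch 'ROWS'. ROWS is JSON, a list of rows, each an object of numbers: "jaw": the closure in counts, from 0 (fully open) to 255 (shut); "x", "y", "z": the shift along the world's x, y, z normalised to -1 to 1, where 1 is 0.06 m; "ax", "ay", "az": the turn, a rotation vector about the world's x, y, z normalised to -1 to 1, where 1 is 10 degrees. A call has 1 to 12 rows; each row shifts and turns the pose as measured when the row begins; what a row does not reach is not made up. A row lasts 1/8 s, in which the tool goes at most 62.5 mm and 10.7 degrees, less where a joint would pass 70% of its speed; a pose out of reach is approached as far as the arm can. A call with a number of a shift or a turn outside -1 to 1 is refused whole. A call with a gripper value outside its range is refused whole. The fingers move at their own pace and stop on an object; the grip force is fixed at half the most. Time passes only in rows, so rows that do not move let the fingers close. It gives the time, the measured TCP pose, the force and the opening at its end, in the units of the state.
- sense(): the state, without advancing time (a new reading comes with each control period).
- capture(name): name is "scene" or "top" or "wrist"; returns the picture (420x560x3 uint8, red, green, blue); there is no depth.
- camera_params(name): a dict with "vfov" (degrees; the focal length in pixels is half the picture's height over the tangent of half this angle, whatever the lens; pixels are square), "cx", "cy" (the principal point, pixels), "R" (3x3) and "t" (3): a world point X has camera coordinates R X + t. Camera axes: x right, y down, z forward; pixel columns grow to the right and rows downward; lengths in m; the calibration is good to about 2 mm. A picture is of the moment at which its call begins: read the wrist's pose just before it. camera_params takes no time and is no camera call; for the wrist camera it gives the pose at the moment of the call.
- finish_job(): hands the job in, once; it reports no verdict.
The state is a dict: "time_s": time; "joints": joint angles; "joint_velocities": joint speeds; "effort": joint torques, N m; "tcp_pos": TCP position; "ee_rot": TCP orientation; "wrist_force": force on the tool from outside, world axes, zero at the start; "moment": the same for the moment, N m; "gripper_width": opening from 0.0 (shut) to 1.0 (fully open).
Only numpy, scipy, OpenCV 4.12 (cv2) and the standard library are available. Lean on these libraries where they do the work, as an engineer would, in place of code of your own. Each camera call takes 0.05 s, during which the arm holds its last target.

## Working session

There is one attempt and no reset: what is moved stays moved. The work goes in short steps, Python scripts to look and compute and a shell command to move; the robot and the scene stay as the last step left them, time stands still between calls to the robot, and variables do not carry over. Pictures are saved under pics/ and viewed, and the job is handed in when it is done.

```bash
mkdir -p pics; ls; python3 - <<'E'
from station import *
import cv2, json
for n in ("scene","top","wrist"):
    p=camera_params(n); print(n,p)
    cv2.imwrite(f"pics/a_{n}.png",capture(n)[:,:,::-1])
print(sense(),tcp_to_grasp)
E
```

```text
pics
scene {'vfov': 53.370919235984694, 'cx': 277.56986019029296, 'cy': 212.477403407097, 'R': array([[-0.63185159,  0.77492484,  0.01597035],
       [ 0.55658826,  0.46797311, -0.68644787],
       [-0.5394192 , -0.42484427, -0.72700363]]), 't': array([ 0.41034127, -0.18337449,  1.15585416])}
top {'vfov': 49.48256479977246, 'cx': 284.1512202799547, 'cy': 202.80703228179232, 'R': array([[ 0.00525123, -0.99995987,  0.00725837],
       [-0.99051729, -0.00619788, -0.13724824],
       [ 0.13728772, -0.00646881, -0.99051009]]), 't': array([-0.11512305,  0.52454631,  1.09270602])}
wrist {'vfov': 63.3038717026482, 'cx': 278.82984698699534, 'cy': 213.0809939002487, 'R': array([[-0.29541061, -0.95536493,  0.0032275 ],
       [-0.92485375,  0.28681994,  0.24975962],
       [-0.23953729,  0.07079667, -0.96830249]]), 't': array([ 0.62372667, -0.03273374,  0.39011023])}
{'time_s': 0.15, 'joints': array([ 8.77547437e+01,  2.20813142e+01,  3.99427265e-01, -1.79244121e-02,
       -6.84087315e+01, -1.48170875e+01]), 'joint_velocities': array([-0.01278548, -0.0547161 ,  0.22133953,  0.05664803,  0.03388996,
        0.06529485]), 'effort': array([-1.46413690e-04, -3.91052663e+01,  1.87588853e+01,  4.22233611e+00,
        1.24330018e-02, -1.40512047e-04]), 'tcp_pos': array([0.18324385, 0.59709206, 0.22172197]), 'ee_rot': array([[ 9.55952229e-01, -2.93522080e-01, -3.52626901e-04],
       [-2.93522266e-01, -9.55950950e-01, -1.56896192e-03],
       [ 1.23430946e-04,  1.60335650e-03, -9.99998707e-01]]), 'wrist_force': array([ 0.38652276, -0.17801486,  0.9700071 ]), 'moment': array([-0.05629812,  0.00861091, -0.02728771]), 'gripper_width': 0.9966795442860076} -0.0187
```

View pics/a_scene.png

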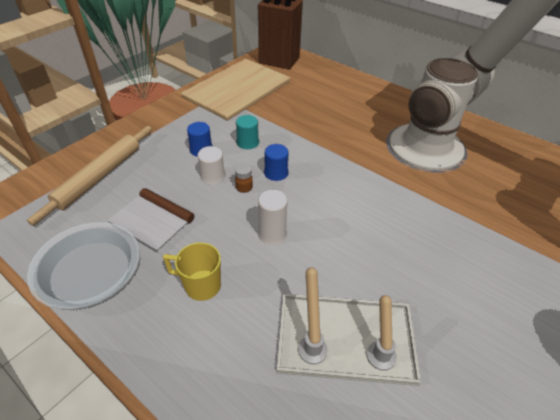

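View pics/a_top.png

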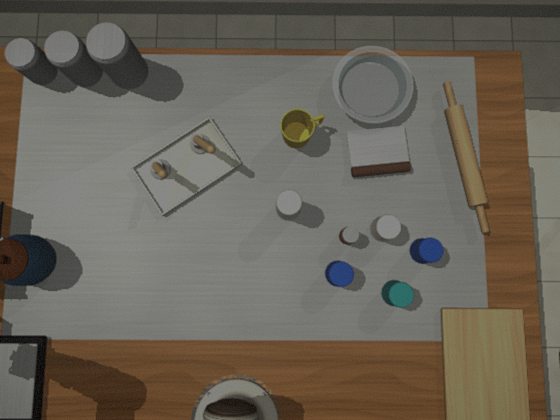

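View pics/a_wrist.png

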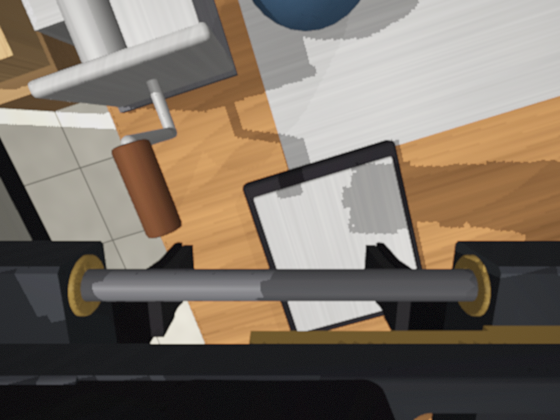

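Scene: the white cups are at about (272,217) for the tall one and (211,165) for the short one. The look-alikes are two blue at (200,139) and (276,162) and one turquoise at (247,132). The pegs are at (313,310) long and (386,330) short, and the jar at (243,178) is next to the short cup. The white (211,165) one is the short cup because it is the only short white one. I'll enlarge to confirm and to read pixels.

```bash
python3 - <<'E'
import cv2
s=cv2.imread("pics/a_scene.png"); t=cv2.imread("pics/a_top.png")
cv2.imwrite("pics/b1.png",cv2.resize(s[110:250,180:330],None,fx=5,fy=4.2857*5/4.2857*.85,interpolation=cv2.INTER_CUBIC)[:600])
cv2.imwrite("pics/b2.png",cv2.resize(s[250:390,265:425],None,fx=4,fy=4,interpolation=cv2.INTER_CUBIC))
cv2.imwrite("pics/b3.png",cv2.resize(t[170:310,260:450],None,fx=4,fy=4,interpolation=cv2.INTER_CUBIC))
cv2.imwrite("pics/b4.png",cv2.resize(t[110:220,125:255],None,fx=5,fy=5,interpolation=cv2.INTER_CUBIC))
E
```

```text
(no output)
```

View pics/b1.png

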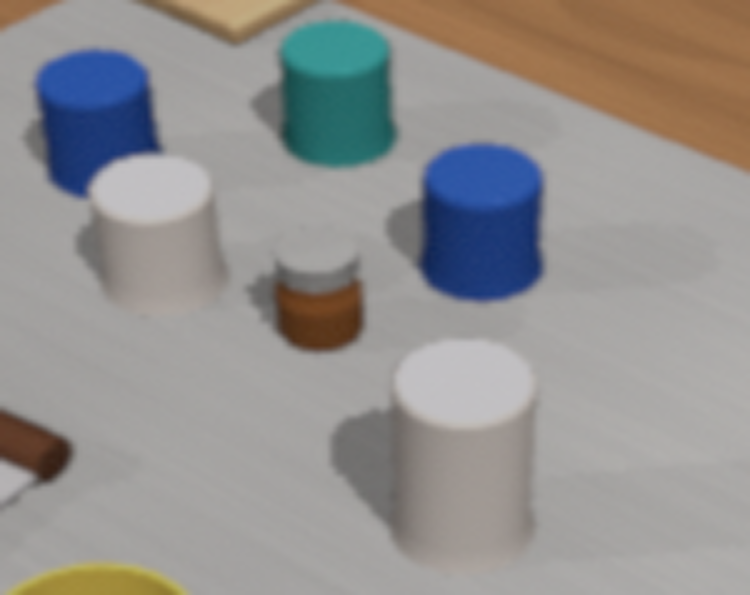

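View pics/b2.png

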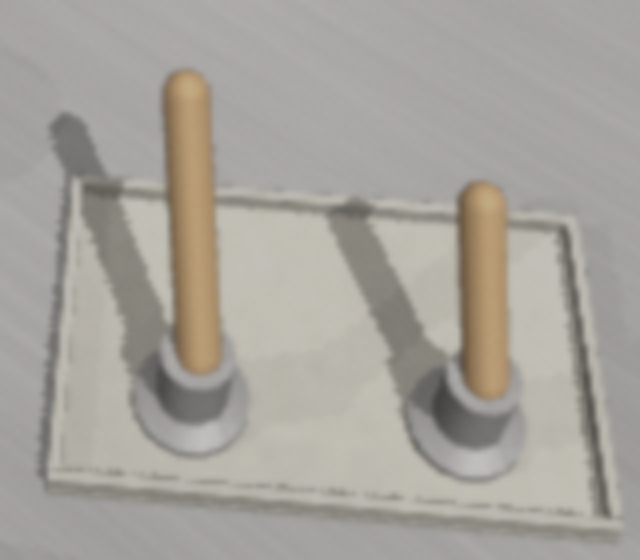

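View pics/b3.png

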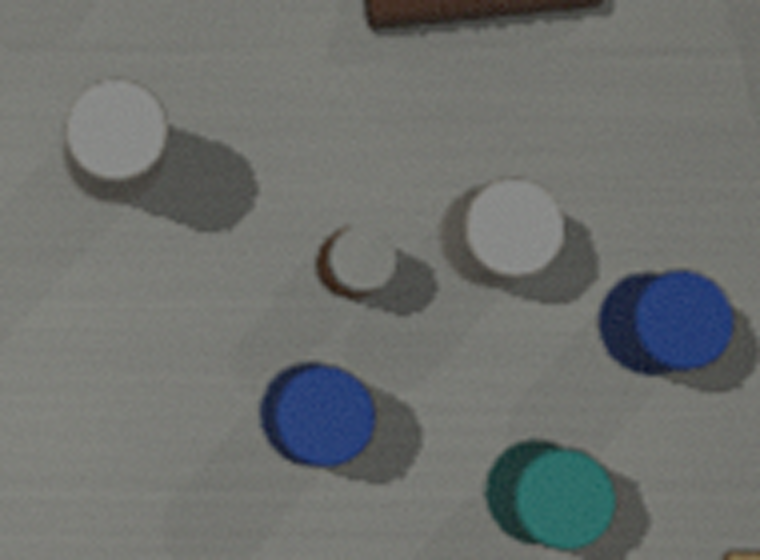

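View pics/b4.png

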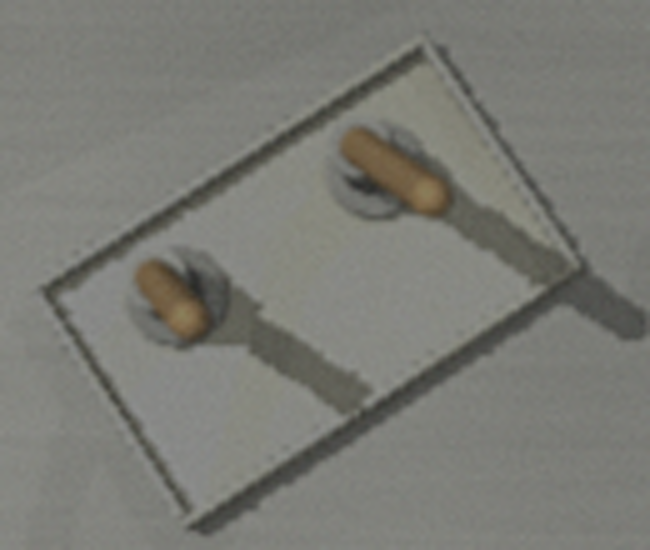

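The crops confirm it: the tall white cup's top is at b1 (464,383) and the short white cup's at (152,189). The jar sits between them, the blue and turquoise ones are separate, and both pegs are clear. I'll fit poses from both views.

```bash
cat > h.py <<'E'
import numpy as np
from station import camera_params
from scipy.optimize import least_squares
P={n:camera_params(n) for n in ("scene","top")}
def proj(n,X,p=None):
    p=p or P[n]; c=p["R"]@np.asarray(X,float)+p["t"]
    f=210/np.tan(np.radians(p["vfov"]/2)); return np.array([p["cx"]+f*c[0]/c[2],p["cy"]+f*c[1]/c[2]])
def un(X,Y,ox,oy,fx,fy): return np.array([ox+(X+.5)/fx-.5,oy+(Y+.5)/fy-.5])
def tri(obs,x0=(.5,0,.1)):
    r=least_squares(lambda X:np.concatenate([proj(n,X)-uv for n,uv in obs]),x0); return r.x,r.fun
def onz(n,uv,z):
    r=least_squares(lambda X:proj(n,[X[0],X[1],z])-uv,[.5,0]); return r.x
E
python3 - <<'E'
from h import *
np.set_printoptions(precision=4,suppress=True)
b1=lambda X,Y:un(X,Y,180,110,5,4.25); b2=lambda X,Y:un(X,Y,265,250,4,4)
b3=lambda X,Y:un(X,Y,260,170,4,4); b4=lambda X,Y:un(X,Y,125,110,5,5)
for nm,a,b,z in (("tall",b1(464,383),b3(117,130),.11),("short",b1(152,189),b3(515,228),.072),("jar",b1(317,250),b3(363,258),.062),("blue",b1(483,176),b3(325,415),.072)):
    print(nm,*tri([("scene",a),("top",b)]),onz("scene",a,z),onz("top",b,z))
pts={}
for nm,a,b in (("Ltip",b2(187,93),b4(430,195)),("Lroot",b2(199,362),b4(362,148)),("Stip",b2(483,205),b4(188,320)),("Sroot",b2(485,387),b4(153,273))):
    X,f=tri([("scene",a),("top",b)]); pts[nm]=X; print(nm,X,f)
cs=[b2(75,182),b2(577,215),b2(620,522),b2(47,478)]; ct=[b4(43,291),b4(428,40),b4(582,265),b4(190,522)]
for c in cs: print("cs",onz("scene",c,.016))
for c in ct: print("ct",onz("top",c,.016))
for k in "LS":
    d=pts[k+"tip"]-pts[k+"root"]; print(k,np.linalg.norm(d),np.degrees(np.arccos(d[2]/np.linalg.norm(d))),np.degrees(np.arctan2(d[1],d[0])))
E
```

```text
tall [ 0.5174 -0.123   0.1064] [ 0.1621  0.023   0.1549 -0.1042] [ 0.5204 -0.121 ] [ 0.5167 -0.1226]
short [ 0.465  -0.362   0.0685] [ 0.1315  0.023   0.1021 -0.0856] [ 0.468  -0.3588] [ 0.4645 -0.3609]
jar [ 0.4468 -0.2716  0.0614] [ 0.04    0.0063  0.033  -0.0248] [ 0.4474 -0.2711] [ 0.4467 -0.2714]
blue [ 0.3537 -0.2466  0.0698] [ 0.0919  0.0132  0.0742 -0.0505] [ 0.3559 -0.2451] [ 0.3536 -0.2461]
Ltip [0.6345 0.0568 0.1415] [ 0.0717  0.0086  0.0871 -0.0499]
Lroot [0.6835 0.1073 0.0446] [-0.0609 -0.007  -0.0794  0.0438]
Stip [0.5822 0.1725 0.1103] [ 0.1758  0.0149  0.2321 -0.1005]
Sroot [0.618  0.2073 0.0491] [ 0.0783  0.0065  0.1084 -0.0462]
cs [0.6334 0.001 ]
cs [0.495  0.1958]
cs [0.6164 0.2772]
cs [0.7536 0.0821]
ct [0.6156 0.2724]
ct [0.7494 0.0803]
ct [ 0.631  -0.0015]
ct [0.4978 0.1927]
L 0.11970906110918877 35.99416449980555 -134.07911561299295
S 0.07903040434843558 39.2294086787104 -135.83506549171426
```

Fit: all points agree within about 3 mm.

| Item | Position (m) |
|---|---|
| Tall cup | (0.518, -0.122) |
| Short cup | (0.466, -0.360) |
| Tray centre | (0.624, 0.1375) |
| Long peg root | about (0.683, 0.106, 0.05) |
| Short peg root | about (0.615, 0.205, 0.05) |

The pegs lean towards azimuth -135° ± 2. I'll do the tall cup first, with the jaws along the peg's level axis (azimuth 135°).

```bash
python3 -m inch '[{"x":0.45,"y":-1,"az":-1,"jaw":0},{"x":0.45,"y":-1,"az":-1,"jaw":0},{"x":0.45,"y":-1,"az":-1,"jaw":0},{"x":0.45,"y":-1,"az":-1,"jaw":0},{"x":0.45,"y":-1,"az":-1,"jaw":0},{"x":0.45,"y":-1,"az":-1,"jaw":0},{"x":0.45,"y":-1,"az":-1,"jaw":0},{"x":0.45,"y":-1,"az":-1,"jaw":0},{"x":0.45,"y":-1,"az":-1,"jaw":0},{"x":0.45,"y":-1,"az":-1,"jaw":0},{"x":0.45,"y":-1,"az":-1,"jaw":0},{"x":0.45,"y":-1,"az":-0.8,"jaw":0}]'; python3 -c "
from station import sense
s=sense();print(s['joints'].round(1),s['ee_rot'].round(3))"
```

```text
[ 87.8  22.1   0.4  -0.  -68.4 -14.8] [[ 0.956 -0.294 -0.   ]
 [-0.294 -0.956 -0.002]
 [ 0.     0.002 -1.   ]]$[0]: bad value
```

```bash
python3 -m inch '[{"jaw":0,"x":0.45,"y":-0.95,"z":0,"ax":0,"ay":0,"az":-0.95}]'; python3 -m inch --help | head -20
```

```text
time_s: 0.28
tcp_pos: [0.2091, 0.5425, 0.22]
ee_rot: [[0.894, -0.448, -0.001], [-0.448, -0.894, -0.003], [0.001, 0.003, -1.0]]
wrist_force: [1.1, 0.5, 0.9]
gripper_width: 0.999invalid input: not JSON, or not a number
```

```bash
python3 -m inch '[{"jaw":0,"x":0.45,"y":-0.96,"z":0,"ax":0,"ay":0,"az":-0.92},{"jaw":0,"x":0.45,"y":-0.96,"z":0,"ax":0,"ay":0,"az":-0.92},{"jaw":0,"x":0.45,"y":-0.96,"z":0,"ax":0,"ay":0,"az":-0.92},{"jaw":0,"x":0.45,"y":-0.96,"z":0,"ax":0,"ay":0,"az":-0.92},{"jaw":0,"x":0.45,"y":-0.96,"z":0,"ax":0,"ay":0,"az":-0.92},{"jaw":0,"x":0.45,"y":-0.96,"z":0,"ax":0,"ay":0,"az":-0.92},{"jaw":0,"x":0.45,"y":-0.96,"z":0,"ax":0,"ay":0,"az":-0.92},{"jaw":0,"x":0.45,"y":-0.96,"z":0,"ax":0,"ay":0,"az":-0.92},{"jaw":0,"x":0.45,"y":-0.96,"z":0,"ax":0,"ay":0,"az":-0.92},{"jaw":0,"x":0.45,"y":-0.96,"z":0,"ax":0,"ay":0,"az":-0.92},{"jaw":0,"x":0.45,"y":-0.96,"z":0,"ax":0,"ay":0,"az":-0.92},{"jaw":0,"x":0.45,"y":-0.96,"z":0,"ax":0,"ay":0,"az":-0.92}]'; python3 -c "
from station import sense,capture
import cv2
s=sense();print(s['joints'].round(1),s['ee_rot'].round(3))
cv2.imwrite('pics/c_w.png',capture('wrist')[:,:,::-1])"
```

```text
time_s: 1.78
tcp_pos: [0.524, -0.1418, 0.2194]
ee_rot: [[-0.771, -0.637, 0.0], [-0.637, 0.771, 0.002], [-0.002, 0.001, -1.0]]
wrist_force: [-0.1, 0.8, -0.7]
gripper_width: 1.002
[  1.9  14.2 -11.4  -0.1 -64.4 -52.3] [[-0.771 -0.637  0.   ]
 [-0.637  0.771  0.002]
 [-0.002  0.001 -1.   ]]
```

View pics/c_w.png

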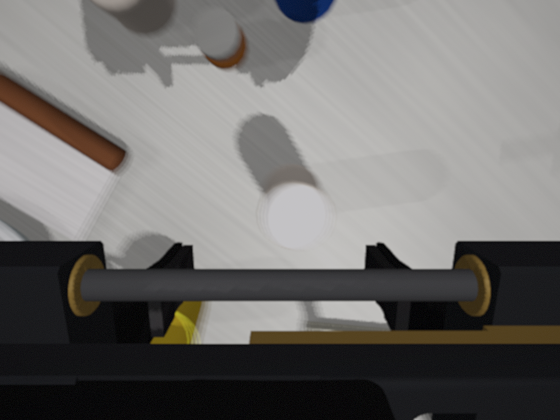

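The wrist picture shows the tall cup's top disc at about (298,215), offset a little from between the fingers. The scraper, jar and measuring cup are clear.

```bash
python3 - <<'E'
from h import *
from station import sense
p=camera_params("wrist")
r=least_squares(lambda X:proj("w",[X[0],X[1],.11],p)-np.array([298,215.5]),[.5,-.1]);print(r.x)
t=sense()["tcp_pos"];print(t, proj("w",[*t[:2],.11],p))
E
```

```text
[ 0.51877102 -0.13273326]
[ 0.52638147 -0.14730502  0.21877123] [278.40988751 211.67450521]
```

```bash
python3 -m inch '[{"jaw":0,"x":-0.12,"y":0.35,"z":0,"ax":0,"ay":0,"az":0.54},{"jaw":0,"x":0,"y":0,"z":0,"ax":0,"ay":0,"az":0}]'; python3 - <<'E'
from h import *
from station import sense,capture
import cv2
s=sense();print(s['tcp_pos'],s['ee_rot'].round(3));p=camera_params("wrist")
im=capture('wrist')[:,:,::-1];cv2.imwrite('pics/c_w2.png',cv2.resize(im[140:280,180:380],None,fx=4,fy=4))
for c in ((.518,-.122,.11),(.518,-.133,.11)): print((proj("w",c,p)-[180,140])*4)
E
```

```text
time_s: 2.08
tcp_pos: [0.519, -0.1289, 0.2171]
ee_rot: [[-0.717, -0.697, -0.002], [-0.697, 0.717, -0.001], [0.002, 0.001, -1.0]]
wrist_force: [0.3, -0.8, 0.3]
gripper_width: 1.0
[ 0.51903924 -0.1289074   0.21708784] [[-0.717 -0.697 -0.002]
 [-0.697  0.717 -0.001]
 [ 0.002  0.001 -1.   ]]
[419.93984573 308.82906326]
[381.25600011 272.44095055]
```

View pics/c_w2.png

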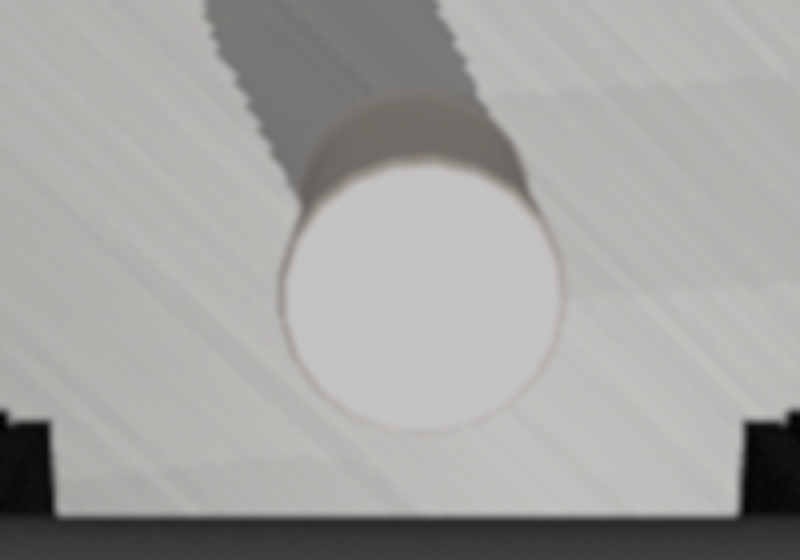

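Disc centre at crop (423,297), so the cup is at about (0.519, -0.124), which matches the static cameras. Descending.

```bash
python3 -m inch '[{"jaw":0,"x":0,"y":0.08,"z":-0.3,"ax":0,"ay":0,"az":0.08},{"jaw":0,"x":0,"y":0,"z":-0.7,"ax":0,"ay":0,"az":0},{"jaw":0,"x":0,"y":0,"z":-0.7,"ax":0,"ay":0,"az":0},{"jaw":0,"x":0,"y":0,"z":-0.5,"ax":0,"ay":0,"az":0},{"jaw":0,"x":0,"y":0,"z":-0.4,"ax":0,"ay":0,"az":0},{"jaw":0,"x":0,"y":0,"z":0,"ax":0,"ay":0,"az":0}]'
```

```text
time_s: 2.88
tcp_pos: [0.5203, -0.123, 0.0587]
ee_rot: [[-0.707, -0.707, 0.003], [-0.707, 0.707, -0.002], [-0.001, -0.003, -1.0]]
wrist_force: [-0.7, 0.2, 0.1]
gripper_width: 0.997
```

```bash
python3 -m inch '[{"jaw":60,"x":0,"y":0,"z":0,"ax":0,"ay":0,"az":0},{"jaw":85,"x":0,"y":0,"z":0,"ax":0,"ay":0,"az":0},{"jaw":110,"x":0,"y":0,"z":0,"ax":0,"ay":0,"az":0},{"jaw":140,"x":0,"y":0,"z":0,"ax":0,"ay":0,"az":0},{"jaw":255,"x":0,"y":0,"z":0,"ax":0,"ay":0,"az":0},{"jaw":255,"x":0,"y":0,"z":0,"ax":0,"ay":0,"az":0},{"jaw":255,"x":0,"y":0,"z":0,"ax":0,"ay":0,"az":0}]'
```

```text
time_s: 3.75
tcp_pos: [0.5221, -0.1227, 0.0621]
ee_rot: [[-0.707, -0.707, 0.009], [-0.707, 0.707, -0.001], [-0.005, -0.007, -1.0]]
wrist_force: [-0.3, 1.1, -0.7]
gripper_width: 0.696
```

Gripped at 0.696 × 87 = 60.5 mm, as expected. Next I lift, then tilt clear of everything.

```bash
python3 -m inch '[{"jaw":255,"x":0,"y":0,"z":0.2,"ax":0,"ay":0,"az":0},{"jaw":255,"x":0,"y":0,"z":0.5,"ax":0,"ay":0,"az":0},{"jaw":255,"x":0,"y":0,"z":0.7,"ax":0,"ay":0,"az":0},{"jaw":255,"x":0,"y":0,"z":0.7,"ax":0,"ay":0,"az":0},{"jaw":255,"x":0,"y":0,"z":0.6,"ax":0,"ay":0,"az":0},{"jaw":255,"x":0,"y":0,"z":0.4,"ax":0.4,"ay":-0.4,"az":0},{"jaw":255,"x":0,"y":0,"z":0,"ax":0.65,"ay":-0.65,"az":0},{"jaw":255,"x":0,"y":0,"z":0,"ax":0.65,"ay":-0.65,"az":0},{"jaw":255,"x":0,"y":0,"z":0,"ax":0.6,"ay":-0.6,"az":0},{"jaw":255,"x":0,"y":0,"z":0,"ax":0.38,"ay":-0.38,"az":0},{"jaw":255,"x":0,"y":0,"z":0,"ax":0,"ay":0,"az":0}]'; cat > k.py <<'E'
from h import *
from station import sense
from scipy.spatial.transform import Rotation as Ro
np.set_printoptions(precision=4,suppress=True)
a=np.radians(-135);L=np.radians(38)
u=np.array([np.sin(L)*np.cos(a),np.sin(L)*np.sin(a),np.cos(L)])
xh=np.array([-np.cos(L)*np.cos(a),-np.cos(L)*np.sin(a),np.sin(L)]); yh=np.cross(u,xh)
ROOT={"L":np.array([.6835,.106,.05]),"S":np.array([.6155,.2045,.05])}
def rep(peg,off,target=None,jawy=True):
    s=sense();R=s["ee_rot"];T=s["tcp_pos"];c=T+R@np.array(off)
    d=c-ROOT[peg];print("t",s["time_s"],"joints",s["joints"].round(1))
    print("cup c",c,"peg frame x,y,z mm",np.array([d@xh,d@yh,d@u])*1e3,"F",s["wrist_force"].round(1),"w",round(s["gripper_width"],3))
    zt=-u; yt=-yh if jawy else xh
    if (R[:,1]@yt)<0: yt=-yt
    Rt=np.c_[np.cross(yt,zt),yt,zt]
    rv=Ro.from_matrix(Rt@R.T).as_rotvec(degrees=True);print("turn/10deg",rv/10)
    if target is not None:
        t=np.array(target)/1e3;C=ROOT[peg]+xh*t[0]+yh*t[1]+u*t[2]
        print("TCP shift/0.06",(C-Rt@np.array(off)-T)/.06)
E
python3 - <<'E'
from k import *
rep("L",(.003,0,.006),(-10,0,215))
import cv2
from station import capture
for n in("scene","top"): cv2.imwrite(f'pics/d_{n}.png',capture(n)[:,:,::-1])
E
```

```text
time_s: 5.12
tcp_pos: [0.5171, -0.1222, 0.2592]
ee_rot: [[-0.543, -0.708, 0.452], [-0.554, 0.706, 0.44], [-0.631, -0.012, -0.776]]
wrist_force: [-0.1, -0.2, -3.0]
gripper_width: 0.692
t 5.125 joints [-18.8   7.  -10.2 -40.6 -59.8  -8.9]
cup c [ 0.5182 -0.1212  0.2527] peg frame x,y,z mm [-93.9523 -43.806  330.595 ] F [-0.1 -0.2 -3. ] w 0.692
turn/10deg [-0.0316  0.1249 -0.0064]
TCP shift/0.06 [ 1.1045  2.1352 -0.6563]
```

View pics/d_scene.png

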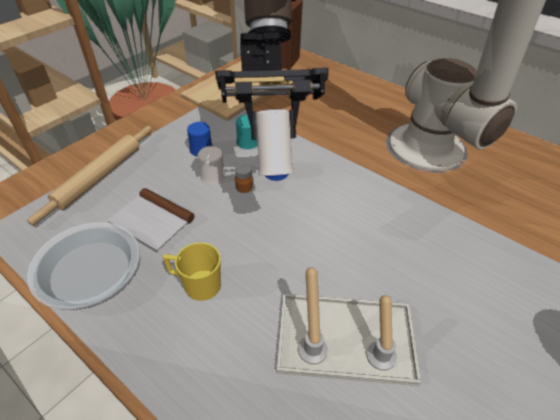

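The tall cup is held and tilted in line with the pegs, and everything else is unmoved. Travelling to a point above the long peg, on its axis.

```bash
python3 -m inch '[{"jaw":255,"x":0.2,"y":0.4,"z":0,"ax":-0.02,"ay":0.06,"az":0},{"jaw":255,"x":0.3,"y":0.6,"z":-0.1,"ax":0,"ay":0.06,"az":0},{"jaw":255,"x":0.3,"y":0.6,"z":-0.2,"ax":0,"ay":0,"az":0},{"jaw":255,"x":0.2,"y":0.35,"z":-0.2,"ax":0,"ay":0,"az":0},{"jaw":255,"x":0.1,"y":0.15,"z":-0.1,"ax":0,"ay":0,"az":0},{"jaw":255,"x":0,"y":0,"z":0,"ax":0,"ay":0,"az":0},{"jaw":255,"x":0,"y":0,"z":0,"ax":0,"ay":0,"az":0}]'; python3 - <<'E'
from k import *
rep("L",(.003,0,.006),(-10,0,195))
import cv2
from station import capture
for n in("scene","top"): cv2.imwrite(f'pics/e_{n}.png',capture(n)[:,:,::-1])
s=cv2.imread('pics/e_scene.png')[200:390,230:430];cv2.imwrite('pics/e_s.png',cv2.resize(s,None,fx=3,fy=3))
s=cv2.imread('pics/e_top.png')[100:260,130:330];cv2.imwrite('pics/e_t.png',cv2.resize(s,None,fx=3.5,fy=3.5))
E
```

```text
time_s: 6.1
tcp_pos: [0.5866, 0.013, 0.2255]
ee_rot: [[-0.548, -0.719, 0.429], [-0.571, 0.695, 0.436], [-0.611, -0.006, -0.791]]
wrist_force: [-0.6, -0.2, -3.4]
gripper_width: 0.695
t 6.1 joints [  0.9  10.1 -12.1 -37.1 -45.4 -23.5]
cup c [0.5875 0.0139 0.2189] peg frame x,y,z mm [ -0.8326   2.7355 215.0397] F [-0.6 -0.2 -3.4] w 0.695
turn/10deg [ 0.0487  0.0035 -0.0937]
TCP shift/0.06 [ 0.0923  0.0273 -0.3574]
```

View pics/e_s.png

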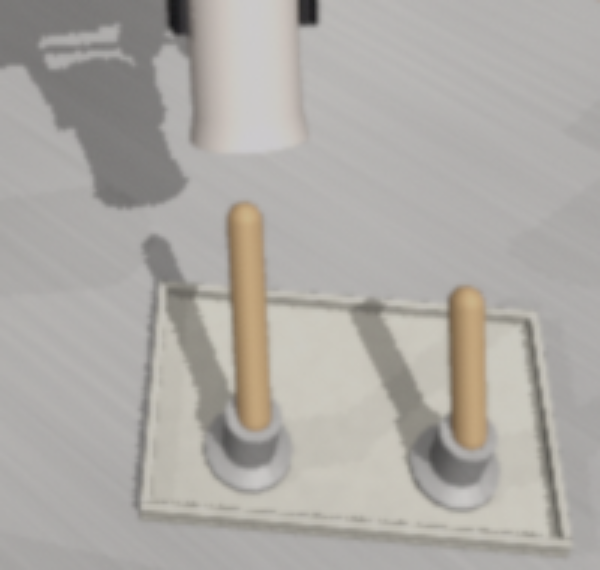

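View pics/e_t.png

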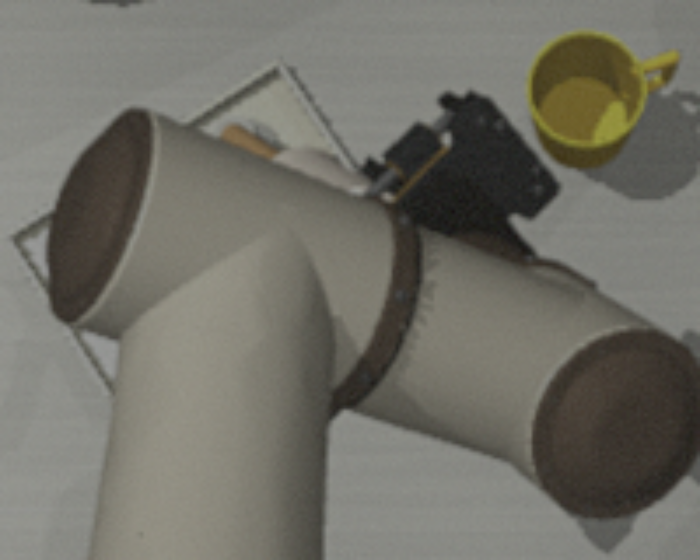

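The scene crop shows the rim centre at (248,140), directly beyond the peg tip at (245,205), with the axes parallel. Moving on until the tip is just inside, then checking.

```bash
python3 -m inch '[{"jaw":255,"x":0.09,"y":0.02,"z":-0.35,"ax":0.05,"ay":0,"az":-0.09},{"jaw":255,"x":0,"y":0,"z":0,"ax":0,"ay":0,"az":0},{"jaw":255,"x":0.1,"y":0.1,"z":-0.19,"ax":0,"ay":0,"az":0},{"jaw":255,"x":0.1,"y":0.1,"z":-0.19,"ax":0,"ay":0,"az":0},{"jaw":255,"x":0,"y":0,"z":0,"ax":0,"ay":0,"az":0}]'; python3 - <<'E'
from k import *
rep("L",(.003,0,.006),(-10,0,90))
import cv2
from station import capture
s=capture("scene")[:,:,::-1][200:390,230:430];cv2.imwrite('pics/f_s.png',cv2.resize(s,None,fx=3,fy=3))
E
```

```text
time_s: 6.82
tcp_pos: [0.6058, 0.0237, 0.1834]
ee_rot: [[-0.556, -0.704, 0.442], [-0.555, 0.71, 0.433], [-0.619, -0.005, -0.786]]
wrist_force: [0.3, -0.1, -2.3]
gripper_width: 0.689
t 6.825 joints [  1.5  14.2 -12.8 -40.5 -40.5 -20.4]
cup c [0.6068 0.0246 0.1769] peg frame x,y,z mm [-10.0132  -3.2997 168.8152] F [ 0.3 -0.1 -2.3] w 0.689
turn/10deg [0.0033 0.036  0.0232]
TCP shift/0.06 [ 0.5338  0.6107 -1.0349]
```

View pics/f_s.png

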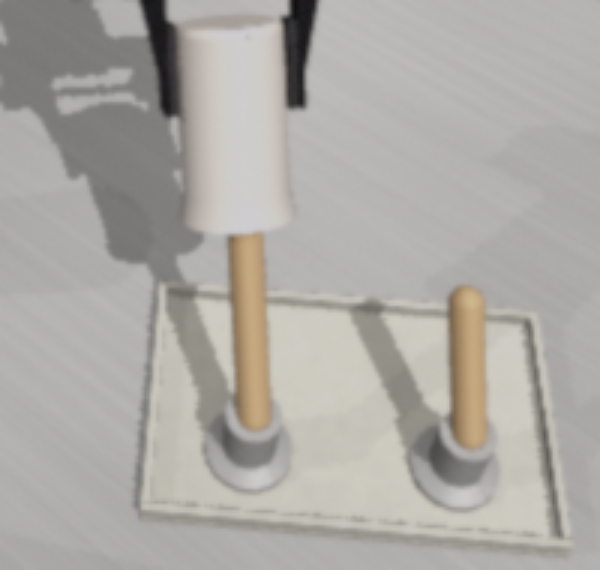

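The rim is 10 mm past the tip with no contact, and the cup sits about 3 to 4 mm to the left (y = -3.3). I'll correct that while advancing to z = 90.

```bash
python3 -m inch '[{"jaw":255,"x":0.07,"y":0.13,"z":-0.17,"ax":0,"ay":0.03,"az":0.02},{"jaw":255,"x":0.11,"y":0.14,"z":-0.22,"ax":0,"ay":0,"az":0},{"jaw":255,"x":0.12,"y":0.12,"z":-0.23,"ax":0,"ay":0,"az":0},{"jaw":255,"x":0.12,"y":0.12,"z":-0.22,"ax":0,"ay":0,"az":0},{"jaw":255,"x":0.06,"y":0.06,"z":-0.11,"ax":0,"ay":0,"az":0},{"jaw":255,"x":0,"y":0,"z":0,"ax":0,"ay":0,"az":0}]'; python3 - <<'E'
from k import *
rep("L",(.003,0,.006),(-12,0,79))
E
```

```text
time_s: 7.62
tcp_pos: [0.6369, 0.0607, 0.1222]
ee_rot: [[-0.556, -0.707, 0.436], [-0.558, 0.707, 0.435], [-0.615, -0.002, -0.788]]
wrist_force: [0.2, -0.1, -3.2]
gripper_width: 0.688
t 7.625 joints [  4.8  21.1 -12.  -44.5 -34.5 -17.2]
cup c [0.6378 0.0616 0.1157] peg frame x,y,z mm [-9.7689  0.9167 90.9435] F [ 0.2 -0.1 -3.2] w 0.688
turn/10deg [ 0.0072  0.0052 -0.0024]
TCP shift/0.06 [ 0.0768  0.055  -0.1798]
```

```bash
python3 -m inch '[{"jaw":255,"x":0.04,"y":0.03,"z":-0.09,"ax":0,"ay":0,"az":0},{"jaw":255,"x":0.04,"y":0.03,"z":-0.09,"ax":0,"ay":0,"az":0},{"jaw":255,"x":0,"y":0,"z":0,"ax":0,"ay":0,"az":0}]'; python3 - <<'E'
from k import *
rep("L",(.003,0,.006),(-15,0,76))
import cv2
from station import capture
s=capture("scene")[:,:,::-1][200:390,230:430];cv2.imwrite('pics/g_s.png',cv2.resize(s,None,fx=3,fy=3))
E
```

```text
time_s: 8.0
tcp_pos: [0.6423, 0.0641, 0.1117]
ee_rot: [[-0.556, -0.707, 0.437], [-0.558, 0.707, 0.434], [-0.616, -0.003, -0.787]]
wrist_force: [-0.2, -0.2, -2.9]
gripper_width: 0.692
t 8.0 joints [  4.9  22.3 -11.7 -45.5 -33.7 -16.1]
cup c [0.6433 0.065  0.1051] peg frame x,y,z mm [-11.3511  -0.5501  78.7704] F [-0.2 -0.2 -2.9] w 0.692
turn/10deg [ 0.0085  0.0153 -0.0001]
TCP shift/0.06 [-0.02   -0.0075 -0.0738]
```

View pics/g_s.png

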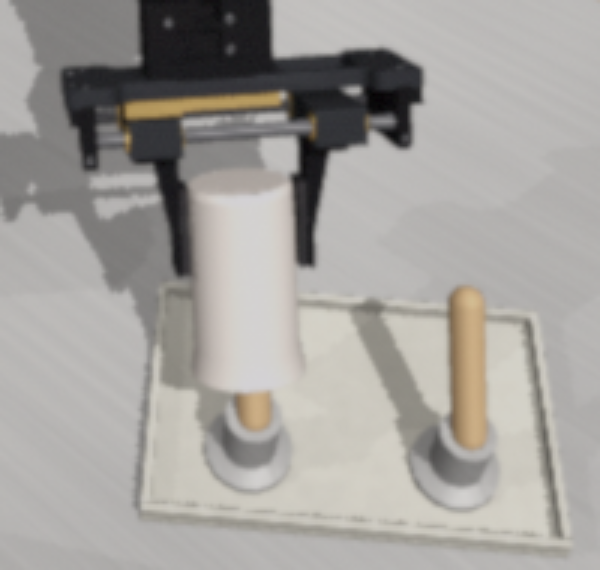

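The cup is on the peg with the rod roughly central at (253,400). I'll feel for seating in about 1.5 mm steps.

```bash
python3 -m inch '[{"jaw":255,"x":0.012,"y":0.012,"z":-0.024,"ax":0,"ay":0,"az":0},{"jaw":255,"x":0.012,"y":0.012,"z":-0.024,"ax":0,"ay":0,"az":0}]'; python3 -c "
from k import *
rep('L',(.003,0,.006),(-15,0,76))"
```

```text
time_s: 8.3
tcp_pos: [0.6441, 0.0652, 0.1097]
ee_rot: [[-0.555, -0.707, 0.439], [-0.558, 0.707, 0.434], [-0.617, -0.004, -0.787]]
wrist_force: [-0.9, -0.4, -2.8]
gripper_width: 0.688
t 8.3 joints [  5.   22.6 -11.6 -45.7 -33.4 -15.9]
cup c [0.6451 0.0662 0.1031] peg frame x,y,z mm [-10.8692  -1.0308  75.9295] F [-0.9 -0.4 -2.8] w 0.688
turn/10deg [0.0094 0.0257 0.0016]
TCP shift/0.06 [-0.0505 -0.0269 -0.0414]
```

```bash
python3 -m inch '[{"jaw":255,"x":0.012,"y":0.012,"z":-0.024,"ax":0,"ay":0,"az":0}]'; python3 -c "
from k import *
rep('L',(.003,0,.006),(-15,0,76))"
```

```text
time_s: 8.43
tcp_pos: [0.6448, 0.0655, 0.1093]
ee_rot: [[-0.553, -0.708, 0.439], [-0.559, 0.707, 0.434], [-0.618, -0.005, -0.786]]
wrist_force: [-8.0, -3.8, 6.3]
gripper_width: 0.691
t 8.425 joints [  5.   22.7 -11.5 -45.8 -33.4 -15.8]
cup c [0.6458 0.0665 0.1027] peg frame x,y,z mm [-10.5896  -1.2894  75.1543] F [-8.  -3.8  6.3] w 0.691
turn/10deg [ 0.0121  0.0319 -0.0033]
TCP shift/0.06 [-0.0617 -0.0321 -0.0341]
```

Contact is felt at z = 75.2 mm, about 12 N along the rod, which agrees with the stated 75. Easing sideways so the wall rests on the rod.

```bash
python3 -m inch '[{"jaw":255,"x":-0.03,"y":-0.016,"z":-0.01,"ax":0,"ay":0.02,"az":0}]';python3 -m inch '[{"jaw":255,"x":-0.03,"y":-0.016,"z":-0.02,"ax":0,"ay":0,"az":0}]'; python3 -c "
from k import *
rep('L',(.003,0,.006),(-15,0,75.5))"
```

```text
time_s: 8.55
tcp_pos: [0.6432, 0.0645, 0.1091]
ee_rot: [[-0.555, -0.707, 0.437], [-0.559, 0.707, 0.434], [-0.616, -0.003, -0.788]]
wrist_force: [0.3, 0.2, -2.8]
gripper_width: 0.69
time_s: 8.68
tcp_pos: [0.6413, 0.0636, 0.1078]
ee_rot: [[-0.555, -0.707, 0.437], [-0.559, 0.707, 0.434], [-0.616, -0.003, -0.788]]
wrist_force: [-0.9, 0.3, -2.9]
gripper_width: 0.692
t 8.675 joints [  4.7  22.6 -11.9 -46.  -33.5 -15.4]
cup c [0.6423 0.0645 0.1012] peg frame x,y,z mm [-14.5624  -0.1667  76.3796] F [-0.9  0.3 -2.9] w 0.692
turn/10deg [ 0.0115  0.0164 -0.0023]
TCP shift/0.06 [ 0.0007  0.0041 -0.016 ]
```

```bash
python3 -m inch '[{"jaw":255,"x":-0.008,"y":-0.008,"z":-0.02,"ax":0,"ay":0,"az":0},{"jaw":255,"x":0,"y":0,"z":-0.01,"ax":0,"ay":0,"az":0}]'; python3 -c "
from k import *
rep('L',(.003,0,.006),(-16,0,75))"
```

```text
time_s: 8.93
tcp_pos: [0.6408, 0.0632, 0.1061]
ee_rot: [[-0.555, -0.707, 0.438], [-0.558, 0.707, 0.434], [-0.617, -0.003, -0.787]]
wrist_force: [-2.7, -0.7, 2.2]
gripper_width: 0.69
t 8.925 joints [  4.6  22.7 -11.9 -46.2 -33.4 -15. ]
cup c [0.6418 0.0642 0.0995] peg frame x,y,z mm [-16.0436  -0.0965  75.4015] F [-2.7 -0.7  2.2] w 0.69
turn/10deg [ 0.0092  0.018  -0.0026]
TCP shift/0.06 [ 0.0025  0.0043 -0.0048]
```

The weight is now carried by the peg (force changed by about +5 N upward, x = -16.0, z = 75.4). Releasing gradually.

```bash
python3 -m inch '[{"jaw":76,"x":0,"y":0,"z":0,"ax":0,"ay":0,"az":0},{"jaw":70,"x":0,"y":0,"z":0,"ax":0,"ay":0,"az":0},{"jaw":62,"x":0,"y":0,"z":0,"ax":0,"ay":0,"az":0},{"jaw":50,"x":0,"y":0,"z":0,"ax":0,"ay":0,"az":0},{"jaw":20,"x":0,"y":0,"z":0,"ax":0,"ay":0,"az":0},{"jaw":0,"x":0,"y":0,"z":0,"ax":0,"ay":0,"az":0},{"jaw":0,"x":0,"y":0,"z":0,"ax":0,"ay":0,"az":0}]'; python3 - <<'E'
from k import *
rep("L",(.003,0,.006),(-16,0,195))
import cv2
from station import capture
s=capture("scene")[:,:,::-1][200:390,230:430];cv2.imwrite('pics/i_s.png',cv2.resize(s,None,fx=3,fy=3))
E
```

```text
time_s: 9.8
tcp_pos: [0.6431, 0.0633, 0.1082]
ee_rot: [[-0.552, -0.707, 0.442], [-0.558, 0.707, 0.434], [-0.619, -0.007, -0.785]]
wrist_force: [-0.1, 0.2, 0.1]
gripper_width: 0.985
t 9.8 joints [  4.6  22.6 -11.7 -46.3 -33.3 -15. ]
cup c [0.6441 0.0642 0.1016] peg frame x,y,z mm [-13.4701  -1.6787  76.0153] F [-0.1  0.2  0.1] w 0.985
turn/10deg [0.0099 0.0483 0.0021]
TCP shift/0.06 [-0.9057 -0.8672  1.5368]
```

View pics/i_s.png

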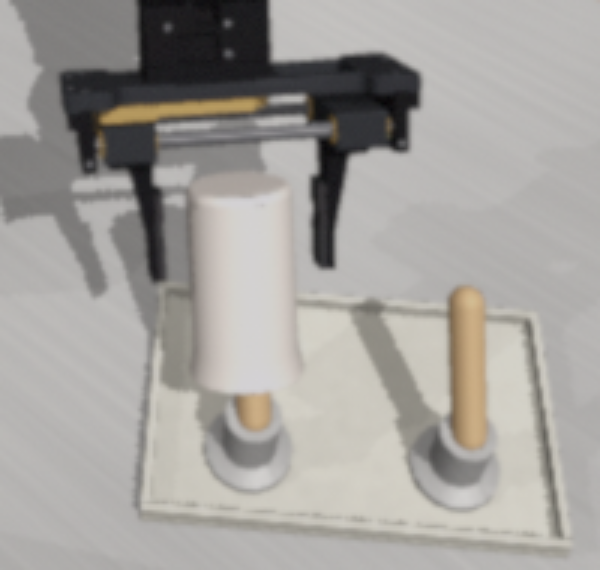

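The tall cup hangs by itself: it did not move when the fingers opened to either side, and the force reads 0. Retreating along the rod.

```bash
python3 -m inch '[{"jaw":0,"x":-0.1,"y":-0.08,"z":0.17,"ax":0,"ay":0.04,"az":0},{"jaw":0,"x":-0.15,"y":-0.15,"z":0.27,"ax":0,"ay":0,"az":0},{"jaw":0,"x":-0.15,"y":-0.15,"z":0.27,"ax":0,"ay":0,"az":0},{"jaw":0,"x":-0.15,"y":-0.15,"z":0.27,"ax":0,"ay":0,"az":0},{"jaw":0,"x":-0.2,"y":-0.2,"z":0.35,"ax":0,"ay":0,"az":0},{"jaw":0,"x":-0.2,"y":-0.4,"z":0.35,"ax":-0.4,"ay":0.4,"az":0},{"jaw":0,"x":-0.2,"y":-0.6,"z":0.2,"ax":-0.65,"ay":0.65,"az":0},{"jaw":0,"x":-0.2,"y":-0.7,"z":0,"ax":-0.65,"ay":0.65,"az":0},{"jaw":0,"x":-0.2,"y":-0.7,"z":0,"ax":-0.65,"ay":0.65,"az":0},{"jaw":0,"x":-0.2,"y":-0.7,"z":0,"ax":-0.35,"ay":0.35,"az":0.5},{"jaw":0,"x":-0.2,"y":-0.7,"z":0,"ax":0,"ay":0,"az":0.95},{"jaw":0,"x":-0.2,"y":-0.7,"z":0,"ax":0,"ay":0,"az":0.95}]'; python3 -c "
from k import *
s=sense();print(s['joints'].round(1))"
```

```text
time_s: 11.35
tcp_pos: [0.5044, -0.2651, 0.2407]
ee_rot: [[-0.347, -0.938, 0.006], [-0.938, 0.347, -0.024], [0.021, -0.014, -1.0]]
wrist_force: [-0.3, 0.1, -1.2]
gripper_width: 1.0
[-10.7  15.5  -7.1   1.4 -66.9 -10.2]
```

```bash
python3 -m inch '[{"jaw":0,"x":-0.08,"y":-0.15,"z":0,"ax":0.14,"ay":0.03,"az":0.93},{"jaw":0,"x":-0.08,"y":-0.25,"z":-0.05,"ax":0,"ay":0,"az":0.93},{"jaw":0,"x":-0.08,"y":-0.25,"z":-0.05,"ax":0,"ay":0,"az":0.93},{"jaw":0,"x":-0.08,"y":-0.25,"z":-0.05,"ax":0,"ay":0,"az":0.93},{"jaw":0,"x":-0.08,"y":-0.25,"z":-0.05,"ax":0,"ay":0,"az":0.93},{"jaw":0,"x":-0.08,"y":-0.2,"z":-0.05,"ax":0,"ay":0,"az":0.93},{"jaw":0,"x":-0.08,"y":-0.1,"z":0,"ax":0,"ay":0,"az":0.7},{"jaw":0,"x":0,"y":0,"z":0,"ax":0,"ay":0,"az":0},{"jaw":0,"x":0,"y":0,"z":0,"ax":0,"ay":0,"az":0}]'; python3 - <<'E'
from k import *
from station import capture
import cv2
s=sense();print(s['tcp_pos'],s['ee_rot'].round(3),s['joints'].round(1));p=camera_params("wrist")
im=capture('wrist')[:,:,::-1];cv2.imwrite('pics/j_w.png',im)
print(proj("w",(.466,-.360,.072),p))
cv2.imwrite('pics/j_s.png',capture('scene')[:,:,::-1])
E
```

```text
time_s: 12.48
tcp_pos: [0.4609, -0.3617, 0.2366]
ee_rot: [[0.689, -0.725, 0.01], [-0.725, -0.689, -0.001], [0.007, -0.007, -1.0]]
wrist_force: [-0.4, -0.2, 0.0]
gripper_width: 0.999
[ 0.4609 -0.3617  0.2366] [[ 0.689 -0.725  0.01 ]
 [-0.725 -0.689 -0.001]
 [ 0.007 -0.007 -1.   ]] [-22.4  17.4  -4.3  -0.2 -67.7  66. ]
[274.3899 195.2017]
```

View pics/j_w.png

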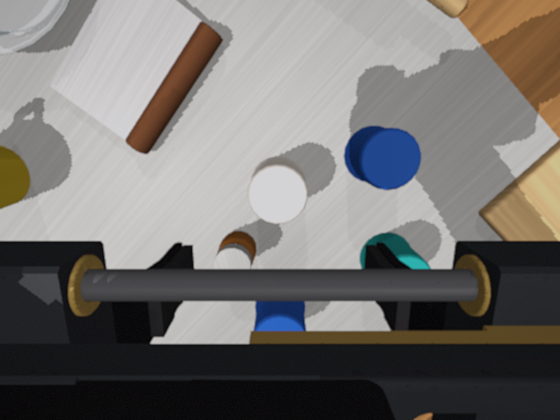

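View pics/j_s.png

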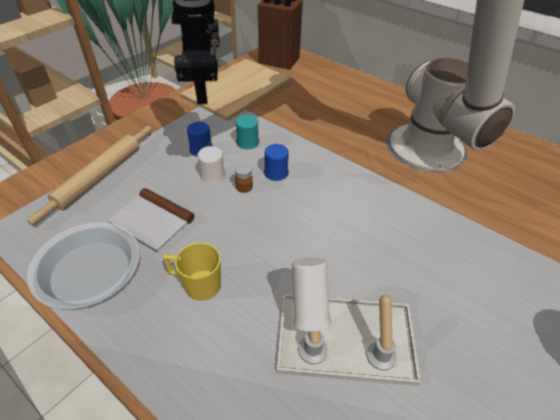

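The short white cup's disc is at (278,194), predicted (274,195). Fingers on either side are clear of the jar at (238,248), blue at (385,158) and turquoise at (395,250). The tall cup still hangs.

```bash
python3 - <<'E'
from k import *
p=camera_params("wrist");s=sense()
r=least_squares(lambda X:proj("w",[X[0],X[1],.072],p)-np.array([278,194]),[.5,-.1]).x;print(r,s["tcp_pos"])
yt=np.array([-.7071,-.7071,0]);zt=np.array([0,0,-1.]);Rt=np.c_[np.cross(yt,zt),yt,zt]
print(Ro.from_matrix(Rt@s["ee_rot"].T).as_rotvec(degrees=True)/10,(np.array([*r,.032])-s["tcp_pos"])/.06)
E
```

```text
[ 0.4646 -0.3631] [ 0.4612 -0.3615  0.2364]
[0.0029 0.0581 0.1404] [ 0.056  -0.0279 -3.407 ]
```

```bash
python3 -m inch '[{"jaw":0,"x":0.065,"y":-0.01,"z":-0.3,"ax":0,"ay":0.06,"az":0.14},{"jaw":0,"x":0,"y":0,"z":-0.7,"ax":0,"ay":0,"az":0},{"jaw":0,"x":0,"y":0,"z":-0.7,"ax":0,"ay":0,"az":0},{"jaw":0,"x":0,"y":0,"z":-0.6,"ax":0,"ay":0,"az":0},{"jaw":0,"x":0,"y":0,"z":-0.5,"ax":0,"ay":0,"az":0},{"jaw":0,"x":0,"y":0,"z":-0.4,"ax":0,"ay":0,"az":0},{"jaw":0,"x":0,"y":0,"z":-0.2,"ax":0,"ay":0,"az":0},{"jaw":0,"x":0,"y":0,"z":0,"ax":0,"ay":0,"az":0}]'
```

```text
time_s: 13.58
tcp_pos: [0.464, -0.3582, 0.0182]
ee_rot: [[0.711, -0.703, -0.009], [-0.703, -0.711, 0.003], [-0.009, 0.005, -1.0]]
wrist_force: [-0.8, -1.0, 0.2]
gripper_width: 1.002
```

Went 14 mm lower than planned, no contact. Raising it before closing.

```bash
python3 -m inch '[{"jaw":0,"x":0.02,"y":-0.05,"z":0.2,"ax":0,"ay":-0.05,"az":0.03},{"jaw":0,"x":0,"y":0,"z":0,"ax":0,"ay":0,"az":0}]'; python3 -m inch '[{"jaw":60,"x":0,"y":0,"z":0,"ax":0,"ay":0,"az":0},{"jaw":75,"x":0,"y":0,"z":0,"ax":0,"ay":0,"az":0},{"jaw":95,"x":0,"y":0,"z":0,"ax":0,"ay":0,"az":0},{"jaw":140,"x":0,"y":0,"z":0,"ax":0,"ay":0,"az":0},{"jaw":255,"x":0,"y":0,"z":0,"ax":0,"ay":0,"az":0},{"jaw":255,"x":0,"y":0,"z":0,"ax":0,"ay":0,"az":0}]'
```

```text
time_s: 13.82
tcp_pos: [0.4668, -0.3621, 0.0328]
ee_rot: [[0.716, -0.698, 0.003], [-0.698, -0.716, 0.001], [0.002, -0.003, -1.0]]
wrist_force: [0.7, 0.6, -0.0]
gripper_width: 1.002
time_s: 14.58
tcp_pos: [0.4676, -0.3625, 0.035]
ee_rot: [[0.716, -0.698, 0.007], [-0.698, -0.716, -0.0], [0.005, -0.004, -1.0]]
wrist_force: [-1.4, 0.0, 1.9]
gripper_width: 0.688
```

Gripped at 60 mm. Lifting and tilting.

```bash
python3 -m inch '[{"jaw":255,"x":0,"y":0,"z":0.2,"ax":0,"ay":0,"az":0},{"jaw":255,"x":0,"y":0,"z":0.5,"ax":0,"ay":0,"az":0},{"jaw":255,"x":0,"y":0,"z":0.7,"ax":0,"ay":0,"az":0},{"jaw":255,"x":0,"y":0,"z":0.7,"ax":0,"ay":0,"az":0},{"jaw":255,"x":0,"y":0,"z":0.7,"ax":0,"ay":0,"az":0},{"jaw":255,"x":0,"y":0,"z":0.4,"ax":0.4,"ay":-0.4,"az":0},{"jaw":255,"x":0,"y":0.2,"z":0.1,"ax":0.65,"ay":-0.65,"az":0},{"jaw":255,"x":0,"y":0.4,"z":0,"ax":0.65,"ay":-0.65,"az":0},{"jaw":255,"x":0,"y":0.4,"z":0,"ax":0.6,"ay":-0.6,"az":0},{"jaw":255,"x":0,"y":0.4,"z":0,"ax":0.38,"ay":-0.38,"az":0},{"jaw":255,"x":0,"y":0.3,"z":0,"ax":0,"ay":0,"az":0}]'; python3 - <<'E'
from k import *
rep("S",(-.002,0,-.001),(-8,0,150),jawy=False)
print(sense()["tcp_pos"])
import cv2
from station import capture
cv2.imwrite('pics/l_s.png',capture("scene")[:,:,::-1])
E
```

```text
time_s: 15.95
tcp_pos: [0.4631, -0.2552, 0.2412]
ee_rot: [[0.716, -0.537, 0.447], [-0.698, -0.56, 0.446], [0.011, -0.631, -0.776]]
wrist_force: [-0.3, 0.5, -2.6]
gripper_width: 0.687
t 15.95 joints [-36.6  13.1  -5.1 -41.4 -70.7  96.4]
cup c [ 0.4613 -0.2542  0.2419] peg frame x,y,z mm [-223.3835 -215.2992  418.087 ] F [-0.3  0.5 -2.6] w 0.687
turn/10deg [-0.0346  0.1245 -0.0718]
TCP shift/0.06 [ 1.4076  6.4822 -1.3114]
[ 0.4631 -0.2552  0.2412]
```

View pics/l_s.png

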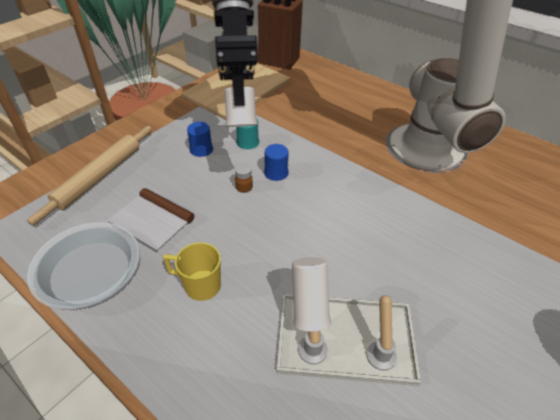

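```bash
python3 -m inch '[{"jaw":255,"x":0.1,"y":0.45,"z":0,"ax":-0.03,"ay":0.06,"az":-0.04},{"jaw":255,"x":0.13,"y":0.8,"z":0,"ax":0,"ay":0.06,"az":-0.03},{"jaw":255,"x":0.13,"y":0.9,"z":0,"ax":0,"ay":0,"az":0},{"jaw":255,"x":0.13,"y":0.9,"z":0,"ax":0,"ay":0,"az":0},{"jaw":255,"x":0.13,"y":0.9,"z":0,"ax":0,"ay":0,"az":0},{"jaw":255,"x":0.13,"y":0.8,"z":-0.05,"ax":0,"ay":0,"az":0},{"jaw":255,"x":0.13,"y":0.5,"z":-0.1,"ax":0,"ay":0,"az":0},{"jaw":255,"x":0.1,"y":0.25,"z":-0.1,"ax":0,"ay":0,"az":0},{"jaw":255,"x":0,"y":0,"z":0,"ax":0,"ay":0,"az":0},{"jaw":255,"x":0,"y":0,"z":0,"ax":0,"ay":0,"az":0}]'; python3 - <<'E'
from k import *
rep("S",(-.002,0,-.001),(-8,0,160),jawy=False)
import cv2
from station import capture
cv2.imwrite('pics/m_s.png',capture("scene")[:,:,::-1])
E
```

```text
time_s: 17.25
tcp_pos: [0.5216, 0.0946, 0.2335]
ee_rot: [[0.724, -0.539, 0.431], [-0.69, -0.578, 0.436], [0.014, -0.613, -0.79]]
wrist_force: [0.4, 0.1, -2.3]
gripper_width: 0.687
t 17.25 joints [ 14.5   1.7 -22.4 -31.9 -36.5  53.1]
cup c [0.5197 0.0955 0.2343] peg frame x,y,z mm [ -0.6482  -9.3346 234.3922] F [ 0.4  0.1 -2.3] w 0.687
turn/10deg [ 0.0696  0.0445 -0.1396]
TCP shift/0.06 [ 0.361   0.5809 -1.0529]
```

View pics/m_s.png

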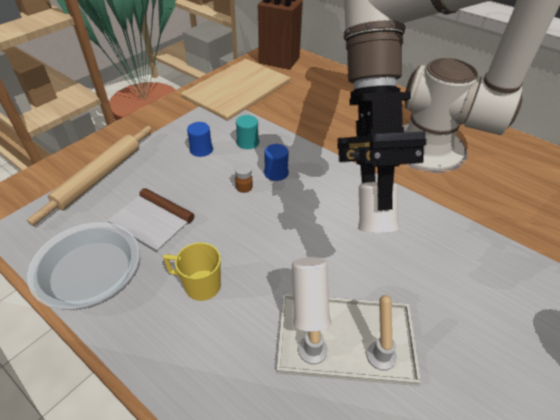

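The short cup is aligned above its peg and the tall cup is undisturbed. Approaching on-axis.

```bash
python3 -m inch '[{"jaw":255,"x":0.06,"y":0.12,"z":-0.2,"ax":0.04,"ay":0.03,"az":-0.07},{"jaw":255,"x":0.1,"y":0.18,"z":-0.3,"ax":0.03,"ay":0.01,"az":-0.07},{"jaw":255,"x":0.12,"y":0.18,"z":-0.33,"ax":0,"ay":0,"az":0},{"jaw":255,"x":0.07,"y":0.09,"z":-0.2,"ax":0,"ay":0,"az":0},{"jaw":255,"x":0,"y":0,"z":0,"ax":0,"ay":0,"az":0},{"jaw":255,"x":0,"y":0,"z":0,"ax":0,"ay":0,"az":0}]'; python3 - <<'E'
from k import *
rep("S",(-.002,0,-.001),(-8,0,115),jawy=False)
import cv2
from station import capture
s=capture("scene")[:,:,::-1][190:390,260:460];cv2.imwrite('pics/n_s.png',cv2.resize(s,None,fx=3,fy=3))
E
```

```text
time_s: 18.05
tcp_pos: [0.5441, 0.1268, 0.1688]
ee_rot: [[0.7, -0.562, 0.44], [-0.714, -0.551, 0.432], [-0.0, -0.616, -0.787]]
wrist_force: [0.6, 0.2, -2.6]
gripper_width: 0.687
t 18.05 joints [ 17.3   8.8 -23.8 -37.4 -27.7  56.1]
cup c [0.5423 0.1278 0.1696] peg frame x,y,z mm [ -9.9093  -2.4419 159.485 ] F [ 0.6  0.2 -2.6] w 0.687
turn/10deg [-0.0053  0.0016  0.0535]
TCP shift/0.06 [ 0.3119  0.3696 -0.5646]
```

View pics/n_s.png

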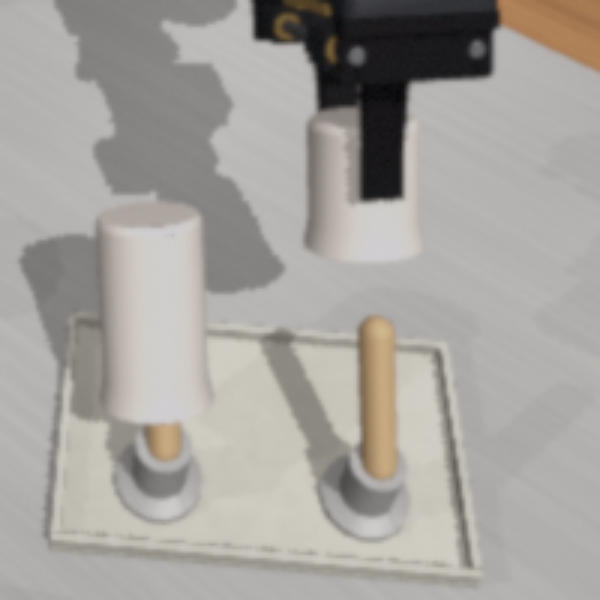

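The rim centre is at (363,245) and the peg tip at (377,325), so the cup is 2 to 4 mm left. I'll correct y as I go on to z = 115.

```bash
python3 -m inch '[{"jaw":255,"x":0.03,"y":0.11,"z":-0.1,"ax":0,"ay":0,"az":0.05},{"jaw":255,"x":0.09,"y":0.11,"z":-0.17,"ax":0,"ay":0,"az":0},{"jaw":255,"x":0.09,"y":0.09,"z":-0.17,"ax":0,"ay":0,"az":0},{"jaw":255,"x":0.07,"y":0.07,"z":-0.12,"ax":0,"ay":0,"az":0},{"jaw":255,"x":0,"y":0,"z":0,"ax":0,"ay":0,"az":0}]'; python3 - <<'E'
from k import *
rep("S",(-.002,0,-.001),(-10,1,75),jawy=False)
import cv2
from station import capture
s=capture("scene")[:,:,::-1][190:390,260:460];cv2.imwrite('pics/o_s.png',cv2.resize(s,None,fx=3,fy=3))
E
```

```text
time_s: 18.73
tcp_pos: [0.5625, 0.1512, 0.1339]
ee_rot: [[0.707, -0.556, 0.437], [-0.707, -0.556, 0.436], [0.001, -0.618, -0.786]]
wrist_force: [0.8, 0.0, -3.0]
gripper_width: 0.687
t 18.725 joints [ 18.5  13.7 -22.4 -41.7 -24.4  60.4]
cup c [0.5606 0.1522 0.1347] peg frame x,y,z mm [ -7.6115   1.7876 113.3756] F [ 0.8  0.  -3. ] w 0.687
turn/10deg [-0.0086  0.0133  0.0026]
TCP shift/0.06 [ 0.2655  0.247  -0.5286]
```

View pics/o_s.png

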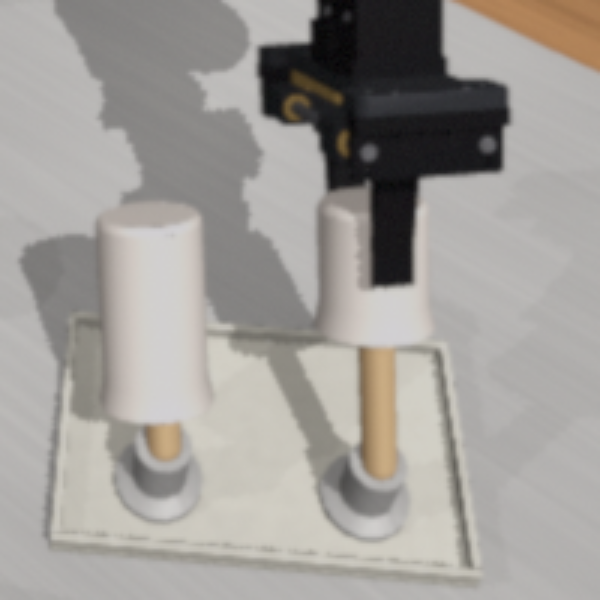

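The rim is over the rod and centred (376 vs 378). Continuing to z = 75, then about 62.

```bash
python3 -m inch '[{"jaw":255,"x":0.06,"y":0.06,"z":-0.12,"ax":0,"ay":0.01,"az":0},{"jaw":255,"x":0.07,"y":0.065,"z":-0.14,"ax":0,"ay":0,"az":0},{"jaw":255,"x":0.07,"y":0.065,"z":-0.14,"ax":0,"ay":0,"az":0},{"jaw":255,"x":0.05,"y":0.05,"z":-0.1,"ax":0,"ay":0,"az":0},{"jaw":255,"x":0,"y":0,"z":0,"ax":0,"ay":0,"az":0}]'; python3 - <<'E'
from k import *
rep("S",(-.002,0,-.001),(-12,1,60),jawy=False)
E
```

```text
time_s: 19.4
tcp_pos: [0.5788, 0.1663, 0.1023]
ee_rot: [[0.707, -0.557, 0.437], [-0.708, -0.556, 0.436], [0.0, -0.617, -0.787]]
wrist_force: [-0.1, 0.5, -1.6]
gripper_width: 0.688
t 19.4 joints [ 18.6  18.1 -20.8 -45.9 -22.4  64.9]
cup c [0.5769 0.1673 0.1031] peg frame x,y,z mm [-9.5259  0.9774 74.8326] F [-0.1  0.5 -1.6] w 0.688
turn/10deg [-0.0082  0.0097  0.0041]
TCP shift/0.06 [ 0.0844  0.0849 -0.2202]
```

```bash
python3 -m inch '[{"jaw":255,"x":0.04,"y":0.04,"z":-0.1,"ax":0,"ay":0,"az":0},{"jaw":255,"x":0.03,"y":0.03,"z":-0.07,"ax":0,"ay":0,"az":0},{"jaw":255,"x":0,"y":0,"z":0,"ax":0,"ay":0,"az":0}]'; python3 - <<'E'
from k import *
rep("S",(-.002,0,-.001),(-12,1,57),jawy=False)
E
```

```text
time_s: 19.77
tcp_pos: [0.5834, 0.1707, 0.0917]
ee_rot: [[0.707, -0.556, 0.438], [-0.708, -0.556, 0.436], [0.001, -0.618, -0.786]]
wrist_force: [0.3, 0.5, -1.9]
gripper_width: 0.685
t 19.775 joints [ 18.6  19.5 -20.2 -47.6 -21.8  66.8]
cup c [0.5816 0.1717 0.0925] peg frame x,y,z mm [-11.0093   0.8264  62.5428] F [ 0.3  0.5 -1.9] w 0.685
turn/10deg [-0.0083  0.0135  0.0045]
TCP shift/0.06 [ 0.029   0.0331 -0.083 ]
```

```bash
python3 -m inch '[{"jaw":255,"x":0.012,"y":0.012,"z":-0.024,"ax":0,"ay":0,"az":0}]'; python3 - <<'E'
from k import *
rep("S",(-.002,0,-.001),(-12,1,57),jawy=False)
E
```

```text
time_s: 19.9
tcp_pos: [0.5842, 0.1715, 0.0904]
ee_rot: [[0.707, -0.556, 0.438], [-0.708, -0.556, 0.436], [0.001, -0.618, -0.786]]
wrist_force: [-0.4, 0.4, -2.4]
gripper_width: 0.687
t 19.9 joints [ 18.6  19.7 -20.1 -47.8 -21.7  67. ]
cup c [0.5824 0.1725 0.0912] peg frame x,y,z mm [-10.9342   0.7646  60.858 ] F [-0.4  0.4 -2.4] w 0.687
turn/10deg [-0.0085  0.0159  0.0043]
TCP shift/0.06 [ 0.0153  0.0209 -0.0617]
```

```bash
python3 -m inch '[{"jaw":255,"x":0.012,"y":0.012,"z":-0.024,"ax":0,"ay":0,"az":0}]';python3 -m inch '[{"jaw":255,"x":0.01,"y":0.01,"z":-0.02,"ax":0,"ay":0,"az":0}]'; python3 - <<'E'
from k import *
rep("S",(-.002,0,-.001),(-12,1,57),jawy=False)
E
```

```text
time_s: 20.02
tcp_pos: [0.585, 0.1722, 0.0891]
ee_rot: [[0.707, -0.556, 0.438], [-0.708, -0.556, 0.436], [0.001, -0.618, -0.786]]
wrist_force: [-0.1, 0.4, -2.1]
gripper_width: 0.686
time_s: 20.15
tcp_pos: [0.5857, 0.1729, 0.0879]
ee_rot: [[0.707, -0.556, 0.438], [-0.708, -0.556, 0.436], [0.001, -0.618, -0.786]]
wrist_force: [0.0, 0.7, -1.0]
gripper_width: 0.688
t 20.15 joints [ 18.6  20.1 -19.9 -48.2 -21.6  67.4]
cup c [0.5838 0.1738 0.0887] peg frame x,y,z mm [-10.9014   0.7305  57.644 ] F [ 0.   0.7 -1. ] w 0.688
turn/10deg [-0.0089  0.0188  0.0039]
TCP shift/0.06 [-0.0087 -0.0024 -0.0198]
```

```bash
python3 -m inch '[{"jaw":255,"x":0.01,"y":0.01,"z":-0.02,"ax":0,"ay":0,"az":0}]'; python3 - <<'E'
from k import *
rep("S",(-.002,0,-.001),(-16,0,56.5),jawy=False)
E
```

```text
time_s: 20.27
tcp_pos: [0.5864, 0.1735, 0.0867]
ee_rot: [[0.707, -0.555, 0.438], [-0.708, -0.556, 0.436], [0.001, -0.618, -0.786]]
wrist_force: [-0.3, -0.1, -1.8]
gripper_width: 0.688
t 20.275 joints [ 18.6  20.2 -19.9 -48.3 -21.5  67.6]
cup c [0.5845 0.1745 0.0875] peg frame x,y,z mm [-10.894    0.6944  56.1337] F [-0.3 -0.1 -1.8] w 0.688
turn/10deg [-0.0093  0.0199  0.0044]
TCP shift/0.06 [-0.0419 -0.0583 -0.0477]
```

```bash
python3 -m inch '[{"jaw":255,"x":0.01,"y":0.01,"z":-0.02,"ax":0,"ay":0,"az":0}]'
```

```text
time_s: 20.4
tcp_pos: [0.5868, 0.1739, 0.086]
ee_rot: [[0.707, -0.555, 0.438], [-0.707, -0.556, 0.437], [0.002, -0.619, -0.786]]
wrist_force: [-8.2, -6.2, 9.3]
gripper_width: 0.687
```

```bash
python3 -m inch '[{"jaw":255,"x":0.007,"y":0.007,"z":-0.014,"ax":0,"ay":0,"az":0}]'; python3 - <<'E'
from k import *
rep("S",(-.002,0,-.001),(-16,0,56.5),jawy=False)
E
```

```text
time_s: 20.52
tcp_pos: [0.5868, 0.1739, 0.0861]
ee_rot: [[0.708, -0.554, 0.439], [-0.707, -0.557, 0.437], [0.002, -0.619, -0.785]]
wrist_force: [-6.4, -5.4, 6.9]
gripper_width: 0.692
t 20.525 joints [ 18.5  20.3 -19.8 -48.6 -21.5  68. ]
cup c [0.5849 0.1748 0.0869] peg frame x,y,z mm [-10.8325   0.6388  55.2934] F [-6.4 -5.4  6.9] w 0.692
turn/10deg [-0.0093  0.0261 -0.0039]
TCP shift/0.06 [-0.0493 -0.0643 -0.0373]
```

Contact is felt at z = 55.3 (stated about 56). Easing down to rest the wall on the rod.

```bash
python3 -m inch '[{"jaw":255,"x":-0.025,"y":-0.03,"z":-0.01,"ax":0,"ay":0.02,"az":0}]';python3 -m inch '[{"jaw":255,"x":-0.02,"y":-0.025,"z":-0.02,"ax":0,"ay":0,"az":0}]'; python3 - <<'E'
from k import *
rep("S",(-.002,0,-.001),(-16,0,56),jawy=False)
E
```

```text
time_s: 20.65
tcp_pos: [0.5854, 0.172, 0.0859]
ee_rot: [[0.708, -0.556, 0.436], [-0.707, -0.556, 0.437], [-0.0, -0.618, -0.787]]
wrist_force: [-0.3, -0.6, -2.1]
gripper_width: 0.688
time_s: 20.78
tcp_pos: [0.5841, 0.1705, 0.0846]
ee_rot: [[0.708, -0.556, 0.436], [-0.707, -0.556, 0.437], [-0.0, -0.618, -0.786]]
wrist_force: [0.3, -0.5, -2.9]
gripper_width: 0.689
t 20.775 joints [ 18.1  20.3 -20.  -49.  -21.8  68.7]
cup c [0.5823 0.1715 0.0854] peg frame x,y,z mm [-15.1124   0.1118  56.7505] F [ 0.3 -0.5 -2.9] w 0.689
turn/10deg [-0.0104  0.01   -0.0037]
TCP shift/0.06 [-0.0015 -0.0042 -0.019 ]
```

```bash
python3 -m inch '[{"jaw":255,"x":-0.005,"y":-0.005,"z":-0.02,"ax":0,"ay":0,"az":0}]'; python3 - <<'E'
from k import *
rep("S",(-.002,0,-.001),(-16,0,55.5),jawy=False)
E
```

```text
time_s: 20.9
tcp_pos: [0.5846, 0.1704, 0.0839]
ee_rot: [[0.707, -0.555, 0.438], [-0.707, -0.556, 0.437], [0.001, -0.619, -0.786]]
wrist_force: [0.2, 1.5, -0.3]
gripper_width: 0.682
t 20.9 joints [ 18.   20.4 -20.  -49.3 -21.8  69.1]
cup c [0.5827 0.1714 0.0847] peg frame x,y,z mm [-15.3461  -0.2059  56.0328] F [ 0.2  1.5 -0.3] w 0.682
turn/10deg [-0.0135  0.0187 -0.0014]
TCP shift/0.06 [-0.0047  0.0002 -0.0138]
```

```bash
python3 -m inch '[{"jaw":255,"x":0,"y":0,"z":-0.015,"ax":0,"ay":0,"az":0}]'; python3 - <<'E'
from k import *
rep("S",(-.002,0,-.001),(-16,0,55.5),jawy=False)
E
```

```text
time_s: 21.02
tcp_pos: [0.5849, 0.1706, 0.0835]
ee_rot: [[0.707, -0.554, 0.438], [-0.707, -0.556, 0.438], [0.001, -0.619, -0.785]]
wrist_force: [-3.3, -1.0, 5.1]
gripper_width: 0.688
t 21.025 joints [ 17.9  20.5 -19.9 -49.5 -21.7  69.4]
cup c [0.5831 0.1716 0.0842] peg frame x,y,z mm [-15.3383  -0.3726  55.4405] F [-3.3 -1.   5.1] w 0.688
turn/10deg [-0.0155  0.0237 -0.0024]
TCP shift/0.06 [-0.011  -0.0022 -0.0061]
```

```bash
python3 -m inch '[{"jaw":255,"x":-0.012,"y":-0.008,"z":-0.008,"ax":0,"ay":0,"az":0}]'; python3 - <<'E'
from k import *
rep("S",(-.002,0,-.001),(-16,0,55.5),jawy=False)
E
python3 -m inch '[{"jaw":76,"x":0,"y":0,"z":0,"ax":0,"ay":0,"az":0},{"jaw":70,"x":0,"y":0,"z":0,"ax":0,"ay":0,"az":0},{"jaw":62,"x":0,"y":0,"z":0,"ax":0,"ay":0,"az":0},{"jaw":50,"x":0,"y":0,"z":0,"ax":0,"ay":0,"az":0},{"jaw":30,"x":0,"y":0,"z":0,"ax":0,"ay":0,"az":0},{"jaw":0,"x":0,"y":0,"z":0,"ax":0,"ay":0,"az":0},{"jaw":0,"x":0,"y":0,"z":0,"ax":0,"ay":0,"az":0}]'; python3 - <<'E'
from k import *
rep("S",(-.002,0,-.001),(-14,0,140),jawy=False)
import cv2
from station import capture
s=capture("scene")[:,:,::-1][190:390,260:460];cv2.imwrite('pics/p_s.png',cv2.resize(s,None,fx=3,fy=3))
E
```

```text
time_s: 21.15
tcp_pos: [0.5848, 0.1704, 0.0836]
ee_rot: [[0.707, -0.554, 0.44], [-0.707, -0.555, 0.438], [0.002, -0.621, -0.784]]
wrist_force: [0.8, 1.6, 0.0]
gripper_width: 0.688
t 21.15 joints [ 17.8  20.4 -19.9 -49.7 -21.7  69.6]
cup c [0.583  0.1714 0.0844] peg frame x,y,z mm [-15.396   -0.4054  55.6306] F [0.8 1.6 0. ] w 0.688
turn/10deg [-0.0187  0.0318 -0.0023]
TCP shift/0.06 [-0.0095  0.0001 -0.008 ]
time_s: 22.02
tcp_pos: [0.5847, 0.17, 0.0829]
ee_rot: [[0.707, -0.554, 0.439], [-0.707, -0.556, 0.437], [0.002, -0.62, -0.785]]
wrist_force: [0.4, 0.5, -0.4]
gripper_width: 0.977
t 22.025 joints [ 17.8  20.5 -20.  -49.7 -21.7  69.6]
cup c [0.5828 0.171  0.0837] peg frame x,y,z mm [-16.1354  -0.6287  55.3872] F [ 0.4  0.5 -0.4] w 0.977
turn/10deg [-0.013   0.0284 -0.0002]
TCP shift/0.06 [-0.6016 -0.5867  1.1331]
```

View pics/p_s.png

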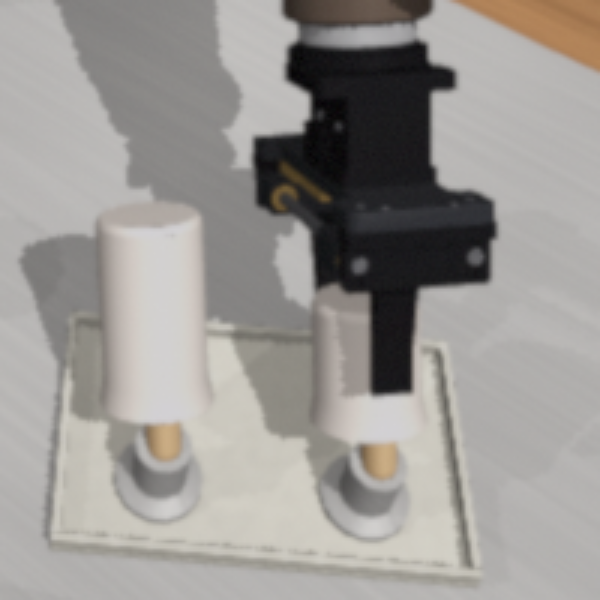

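The short cup hangs, the fingers are open and the force is zero. Retreating along the rod.

```bash
python3 -m inch '[{"jaw":0,"x":-0.07,"y":-0.07,"z":0.13,"ax":0,"ay":0.02,"az":0},{"jaw":0,"x":-0.11,"y":-0.11,"z":0.2,"ax":0,"ay":0,"az":0},{"jaw":0,"x":-0.13,"y":-0.13,"z":0.24,"ax":0,"ay":0,"az":0},{"jaw":0,"x":-0.15,"y":-0.15,"z":0.27,"ax":0,"ay":0,"az":0},{"jaw":0,"x":-0.2,"y":-0.2,"z":0.36,"ax":0,"ay":0,"az":0},{"jaw":0,"x":-0.25,"y":-0.25,"z":0.45,"ax":0,"ay":0,"az":0},{"jaw":0,"x":-0.25,"y":-0.1,"z":0.45,"ax":0,"ay":0,"az":0},{"jaw":0,"x":0,"y":0,"z":0,"ax":0,"ay":0,"az":0},{"jaw":0,"x":0,"y":0,"z":0,"ax":0,"ay":0,"az":0}]'; python3 - <<'E'
from k import *
import cv2
from station import capture
print(sense()["joints"].round(1))
s=capture("scene")[:,:,::-1];cv2.imwrite('pics/q_full.png',s);cv2.imwrite('pics/q_s.png',cv2.resize(s[190:390,260:460],None,fx=3,fy=3))
E
```

```text
time_s: 23.2
tcp_pos: [0.5093, 0.1039, 0.2202]
ee_rot: [[0.706, -0.553, 0.443], [-0.708, -0.555, 0.436], [0.005, -0.622, -0.783]]
wrist_force: [-0.7, 0.3, -0.2]
gripper_width: 0.999
[ 16.5   1.1 -25.4 -32.7 -32.9  51.5]
```

View pics/q_full.png

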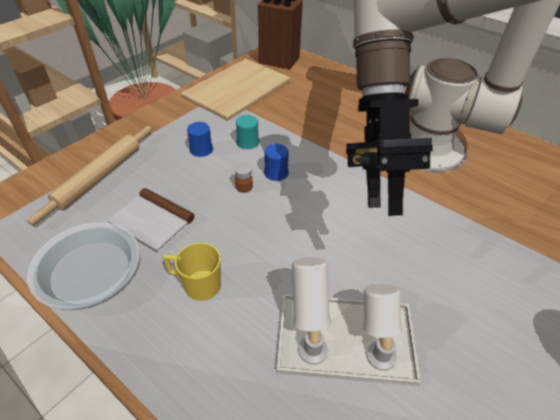

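View pics/q_s.png

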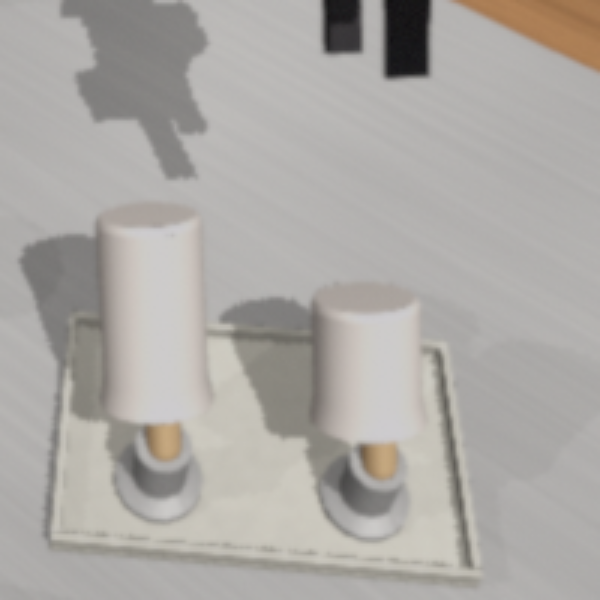

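Both cups hang clear of the tray with nothing else moved. A last check: a short wait, then comparing pixels with the projected seated pose.

```bash
python3 -m inch '[{"jaw":0,"x":0,"y":0,"z":0,"ax":0,"ay":0,"az":0},{"jaw":0,"x":0,"y":0,"z":0,"ax":0,"ay":0,"az":0},{"jaw":0,"x":0,"y":0,"z":0,"ax":0,"ay":0,"az":0},{"jaw":0,"x":0,"y":0,"z":0,"ax":0,"ay":0,"az":0}]' | head -2; python3 - <<'E'
from k import *
import cv2
from station import capture
s=capture("scene")[:,:,::-1];o=cv2.imread('pics/q_full.png')
print("change in tray region",np.abs(s.astype(int)-o)[255:390,265:425].max(), np.abs(s.astype(int)-o)[255:390,265:425].mean())
for k,c,h in (("L",75,55),("S",56,36)):
    for e in (h,-h):
        print(k,"top" if e>0 else "rim",(proj("scene",ROOT[k]+u*(c+e)/1e3-xh*.016)-[260,190])*3)
E
```

```text
time_s: 23.75
tcp_pos: [0.5094, 0.104, 0.2172]
change in tray region 4 0.44385802469135804
L top [148.3139 213.3098]
L rim [155.6104 399.2875]
S top [364.5109 294.8305]
S rim [365.9802 416.1833]
```

The seen top centres, (151,216) and (366,298), match the predicted seated ones, (148,213) and (365,295), to about 1 px of the original image, and nothing has moved. Handing in.

```bash
python3 -c "
from station import finish_job
print(finish_job())"
```

```text
the job is handed in; nothing more can be done
None
```

Both cups are hung and the job was handed in at about 24 s of the 58 s allowed. The tall cup is on the long peg and the short cup on the short peg. Each was gripped from above, tilted to the peg's lean and slid on along the rod. I then pushed gently until I felt the inside bottom touch the tip, eased the cup down onto the rod and released it slowly.

- **Seating:** the tip touched at z = 75.2 mm for the tall cup and 55.3 mm for the short cup (stated about 75 and 56). The highest force I read was about 14 N, at the push onto the tip.
- **After release:** the wrist force was near zero, and over half a second the tray area of the picture changed only by noise. The cup tops were within about 1 px of where seated cups should appear.
- **Other things:** in the last picture both cups hang clear of the tray. The jar, measuring cup, scraper and the blue and turquoise cups looked unmoved by eye; I did not measure them.
- **What disagreed:**
  - The cameras differed by 2–4 mm on the cup positions, and the pegs' lean measured about 10° off the tray's own axis. I used the measured lean, and it fitted.
  - The descent on the short cup went 14 mm lower than planned, without contact; I raised it before gripping.

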